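Lean the instrument panel on the photo stand and take its picture

TASK

Take the orange instrument panel with the heavy metal heat-sink block out of the slotted rack, carrying it level (hold it at its balance point, not at its middle). Lean it on the wooden photo stand, block facing outward, centred, its foot in the corner of the ledge and its back flat against the sloped backstop; set it down without dropping it and let go. Only when it stands there by itself, press the green button right down to take its picture; leave everything else where it is.

Things in the scene. Friction and masses are not known exactly. Their poses are not given: they have to be found in the camera images.
- panel_center (a point): Orange flat panel on edge in one of the rack's three slots: 160 mm wide (y), 130 mm tall (z), 6 mm thick (x). Point: centre of the 6 mm plate. x = out of the front face, z = up. A dark finned metal block is fixed on the front face at the -y end: y -75 to -35 mm, z -27 to +15 mm from here, standing 24 mm out. About 0.33 kg with the block
- panel_balance (a point): Where to grip the orange panel: the point in its plate 46 mm above panel_center and 30 mm towards the block (y = -30 mm), straight above the centre of mass; 19 mm below the top edge. Both faces are bare from 15 mm above panel_center to the top edge. Same axes as panel_center
- rack: Fixed plywood rack with three parallel slots along its y, at x = -60, 0 and +60 mm, each 8 mm wide and 30 mm deep; slot floor 12 mm and slot top 42 mm above the table, walls 120 mm long. Origin at the centre of its underside on the table, z up. Panels can be lifted straight up out of it
- backstop: Sloped part of the fixed wooden photo stand, leaning 28 degrees back towards the robot. Origin: middle of the corner line of ledge and face, 48 mm above the table. x = normal out of the face (away from the robot and up), y = along the corner, z = up the slope. Face 170 mm wide, up to z = 75 mm, board 8 mm thick. A panel fully home has its centre at x = 3, y = 0, z = 65 mm, axes parallel to these
- ledge_lip (a point): Middle of the top of the ledge's front lip, 37 mm out from the backstop face and 8 mm above the ledge. The ledge is square to the face, its top at the backstop's z = 0, 190 mm wide and 34 mm deep between face and lip
- shutter_top (a point): Centre of the top of the green round push button, 36 mm across, on a black housing; it presses straight down
- shutter (a joint): Travel of the green button in m: 0 at rest, 0.006 fully down; spring, about 5 N to push it fully down; springs back
- panel_white_center (a point): Centre of the white panel (160 x 130 x 6 mm, same axes as the orange one) in another slot; leave it
- panel_grey_center (a point): Centre of the grey panel (160 x 130 x 6 mm, same axes) in another slot; leave it
- tape_mid (a point): Centre of a yellow roll of tape lying flat, 64 mm across, 19 mm high; leave it
- servo_mid (a point): Centre of a small black servo motor, 54 x 20 x 36 mm, on the table; leave it
- jar_mid (a point): Middle of a clear jar, 56 mm across, 65 mm high; leave it
- driver_grip (a point): Middle of the handle of a screwdriver lying on the table; leave it

How it is judged (in metres and radians):
On the way, in this order (a step that is already met when the one before it is completed fails the run):
1. the orange panel is lifted clear of the rack, held by the fingers (z of panel_center in the frame of rack above 0.12 m and contact force between the fingers and panel above 0.5 N), for 0.2 s.
2. the panel leans flat against the backstop with its foot in the corner of the ledge, centred, let go and still (x of panel_center in the frame of backstop between -0.003 and 0.01 m and y of panel_center in the frame of backstop between -0.025 and 0.025 m and z of panel_center in the frame of backstop between 0.058 and 0.073 m and angle between the x axis of panel_center and the x axis of backstop, either way round below 0.08 rad and angle between the y axis of panel_center and the y axis of backstop, either way round below 0.06 rad and contact force between the fingers and panel below 0.1 N and linear speed of panel below 0.03 m/s), for 0.5 s.
3. the green button is pressed right down (value of joint shutter above 0.005 m), for 0.05 s.
At the end, for the whole second after the job is handed in: Panel leans on the stand by itself, at rest, block outward: back within 4.6 deg of flat on the backstop, width within 3.4 deg of the ledge line, plate centre within 25 mm of the middle, 58 to 73 mm up the slope, -3 to +10 mm out from the face. Button pressed (over 5 mm) after that, and sprung back (x of panel_center in the frame of backstop between -0.003 and 0.01 m and y of panel_center in the frame of backstop between -0.025 and 0.025 m and z of panel_center in the frame of backstop between 0.058 and 0.073 m and angle between the x axis of panel_center and the x axis of backstop, either way round below 0.08 rad and angle between the y axis of panel_center and the y axis of backstop, either way round below 0.06 rad and contact force between the fingers and panel below 0.1 N and linear speed of panel below 0.02 m/s and value of joint shutter below 0.002 m); the robot touches nothing.
It fails at once if the panel's long edge is carried more than 14 degrees out of level (angle between panel_center's own y axis and vertical below 1.3208 rad or angle between panel_center's own y axis and vertical above 1.8208 rad).
It fails at once if the panel is dropped: moving faster than 0.4 m/s with the fingers off it (linear speed of panel above 0.4 m/s and contact force between the fingers and panel below 0.1 N).
It fails at once if the button is pressed while the panel is not standing by itself on the stand (value of joint shutter above 0.004 m and not (x of panel_center in the frame of backstop between -0.003 and 0.01 m and y of panel_center in the frame of backstop between -0.025 and 0.025 m and z of panel_center in the frame of backstop between 0.058 and 0.073 m and angle between the x axis of panel_center and the x axis of backstop, either way round below 0.08 rad and angle between the y axis of panel_center and the y axis of backstop, either way round below 0.06 rad and contact force between the fingers and panel below 0.1 N)).
It fails at once if another panel or a loose thing on the table is moved more than 30 mm (distance of any of panel_white_center, panel_grey_center, tape_mid, servo_mid, jar_mid, driver_grip from where it was at the start of the episode above 0.03 m).
It also fails if it takes over 53 s, if anything falls off the work surface, if the arm or the gripper's body presses on something with over 40 N, if the wrist force passes 120 N, or if a joint passes its speed limit or range.

ROBOT

A 6-joint arm with a two-finger parallel gripper is mounted at the origin on the work surface. World frame = base frame: x ahead of the robot, y to its left, z up, the work surface at z = 0. Lengths are in mm, angles in rad, forces in N, time in s.
With the tool pointing down it reaches from about 350 to 975 mm from the base axis. Payload 7.1 kg.
Tool frame: the origin (TCP) lies at the very end of the fingers, on their centre line; the grasp point (between the pads) lies 19 mm behind it (ctrl.grip_point_offset is the distance from the TCP to the grasp point, in mm); z points along the fingers, y is the direction in which the jaws open and shut (so a half turn about z gives the same grasp; the last joint's range is limited). The gripper opens to 88 mm and grips with 3 to 60 N. Pads are 20 mm wide; open, the fingers measure 115 mm over their backs; the gripper's body (75 mm by 178 mm) begins 61 mm behind the grasp point.
Start: joints at [-1.328, 0.423, 1.63, -0, 1.089, -0.019], TCP at [161.781, -603.682, 222.675] pointing down, gripper open.
Joint ranges: [-3, 3], [-0.9, 2.11], [0.09, 2.58], [-1.31, 4.45], [0.11, 2.69], [-2.54, 2.54]. Speed limits (rad/s): [2.39, 2.39, 3.01, 3.14, 3.14, 3.14].

INTERFACE

Orientations are given as a rotation vector (axis times angle).
In Python, from workcell import ctrl gives the robot as it stands.
- The arm moves only by the tool move_arm, never from a script. Its argument "increments" is one flat list of numbers, 5 for each row, row after row: the closure in counts, from 0 (fully open) to 255 (shut), then the shift along the tool's x, y, z in mm, then the turn about the tool's z in degrees. In form: [grip, dx, dy, dz, yaw, grip, dx, dy, dz, yaw, ...]. A call has 1 to 12 rows; each row is the pose to reach, as a shift and turn from the pose measured when the call began, along the tool's axes at that moment; what a row does not reach only later rows make up. A row lasts 1/8 s, in which the tool goes at most 62.5 mm and 10.7 degrees, less where a joint would pass 70% of its speed; a pose out of reach is approached as far as the arm can. A call with a gripper value outside its range is refused whole. The fingers move at their own pace and stop on an object; the grip force is fixed at half the most. Time passes only in rows, so rows that repeat a pose let the fingers close. It gives the time, the measured TCP pose, the force and the opening at its end, in the units of the state.
- ctrl.get_obs(): the state, without advancing time (a new reading comes with each control period).
- ctrl.get_image(name): name is "side" or "top"; returns a dict with "frame" (480x640x3 uint8, red, green, blue), "vertical_fov" (degrees; the focal length in pixels is half the picture's height over the tangent of half this angle, whatever the lens; pixels are square), "cx", "cy" (the principal point, pixels), "pose" (4x4, takes a point from camera to world coordinates). Camera axes: x right, y down, z forward; pixel columns grow to the right and rows downward; lengths in mm; the calibration is good to about 2 mm. A picture is of the moment at which its call begins. There is no depth.
- ctrl.close_job(): hands the job in, once; it reports no verdict.
The state is a dict: "t": time; "qpos": joint angles; "qvel": joint speeds; "joint_torque": joint torques, N m; "ee_pos": TCP position; "orientation": TCP orientation; "ft_force": force on the tool from outside, world axes, zero at the start; "moment": the same for the moment, N m; "width": finger opening in mm.
Only numpy, scipy, OpenCV 4.12 (cv2) and the standard library are available. Lean on these libraries where they do the work, as an engineer would, in place of code of your own. Each camera call takes 0.05 s, during which the arm holds its last target.

## Working session

There is one attempt and no reset: what is moved stays moved. The work goes in short steps, Python scripts to look and compute and a tool call to move; the robot and the scene stay as the last step left them, time stands still between calls to the robot, and variables do not carry over. Pictures are saved under pics/ and viewed, and the job is handed in when it is done.

Besides the shell and the picture viewer there is one more tool, called after "Emit:" as name(argument=value, ...), one argument or row to a line, values as JSON. move_arm: Moves the arm, as the interface text tells. Its arguments: {"type":"object","properties":{"increments":{"type":"array","items":{"type":"number"}}},"required":["increments"]}

```bash
ls; mkdir -p pics; python3 - <<'E'
from workcell import ctrl
import cv2
for n in("side","top"):
    d=ctrl.get_image(n); cv2.imwrite(f"pics/{n}0.png",d["frame"][:,:,::-1])
    print(n,d["vertical_fov"],d["cx"],d["cy"],d["pose"], [k for k in d])
print(ctrl.get_obs(), ctrl.grip_point_offset)
E
```

```text
pics
side 50.75661621346203 316.0786587797298 247.15736553696718 [[-8.74003589e-01 -2.56704086e-01  4.12578161e-01  1.58772806e+02]
 [-4.85889095e-01  4.52201589e-01 -7.47947532e-01  6.55971671e+02]
 [ 5.43268785e-03 -8.54176056e-01 -5.19955528e-01  5.82643586e+02]
 [ 0.00000000e+00  0.00000000e+00  0.00000000e+00  1.00000000e+00]] ['frame', 'vertical_fov', 'cx', 'cy', 'pose']
top 53.80155543517648 322.266168418566 244.48975601999996 [[-1.86096061e-02 -9.87515500e-01  1.56418731e-01  3.56522824e+02]
 [-9.99764152e-01  1.66276219e-02 -1.39700837e-02 -3.99421783e+00]
 [ 1.11948026e-02 -1.56641817e-01 -9.87592030e-01  1.23397112e+03]
 [ 0.00000000e+00  0.00000000e+00  0.00000000e+00  1.00000000e+00]] ['frame', 'vertical_fov', 'cx', 'cy', 'pose']
{'t': 0.1, 'qpos': array([-1.32800215e+00,  4.23740091e-01,  1.63063335e+00,  2.48255086e-05,
        1.08860802e+00, -1.89907784e-02]), 'qvel': array([-0.00075436, -0.00014839, -0.00389481,  0.00060103,  0.00228204,
       -0.00024386]), 'joint_torque': array([ 8.51868645e-04, -5.45611596e+01, -2.74324286e+01,  6.46067597e-02,
        1.88210676e-02, -4.63264269e-05]), 'ee_pos': array([ 161.66546646, -603.19253478,  221.98685892]), 'orientation': array([-3.11335045e+00, -4.09839254e-01,  2.09195673e-04]), 'ft_force': array([-0.10712209, -0.11234497, -0.14956709]), 'moment': array([ 0.03629254, -0.0462722 , -0.00393451]), 'width': 88.17571800276416} 18.700000000000003
```

View pics/side0.png

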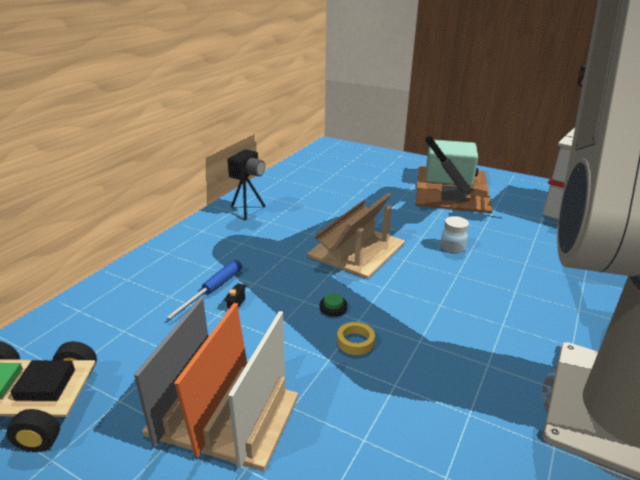

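View pics/top0.png

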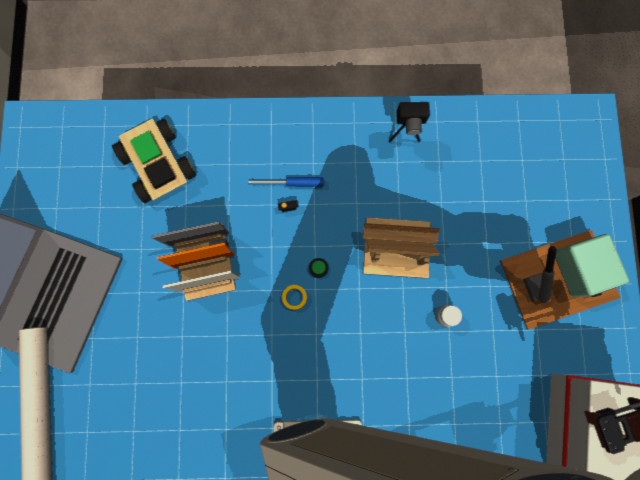

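```bash
python3 - <<'E'
import cv2
s=cv2.imread("pics/side0.png");t=cv2.imread("pics/top0.png")
def c(im,x0,y0,x1,y1,k,n): cv2.imwrite(n,cv2.resize(im[y0:y1,x0:x1],None,fx=k,fy=k,interpolation=cv2.INTER_CUBIC))
c(s,130,290,310,470,3,"pics/sr.png")
c(s,290,180,420,350,3.5,"pics/ss.png")
c(t,145,210,245,305,6,"pics/tr.png")
c(t,350,210,450,285,8,"pics/ts.png")
E
```

```text
(no output)
```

View pics/sr.png

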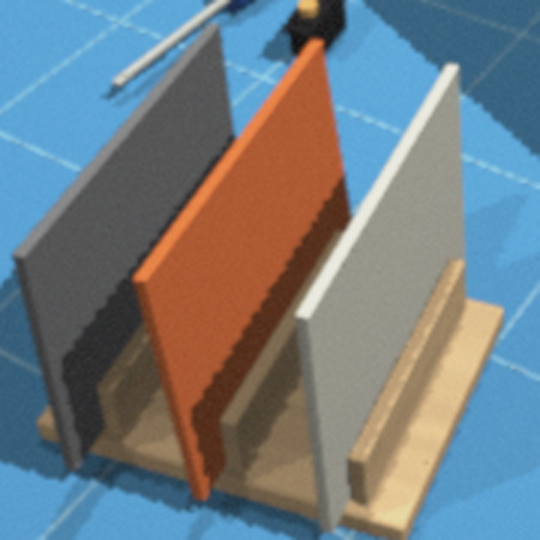

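View pics/ss.png

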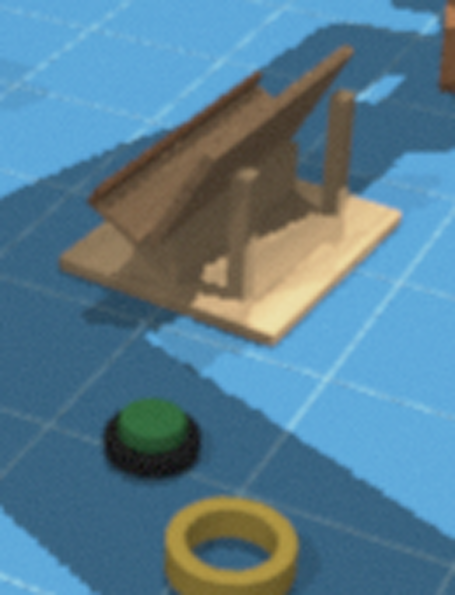

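View pics/tr.png

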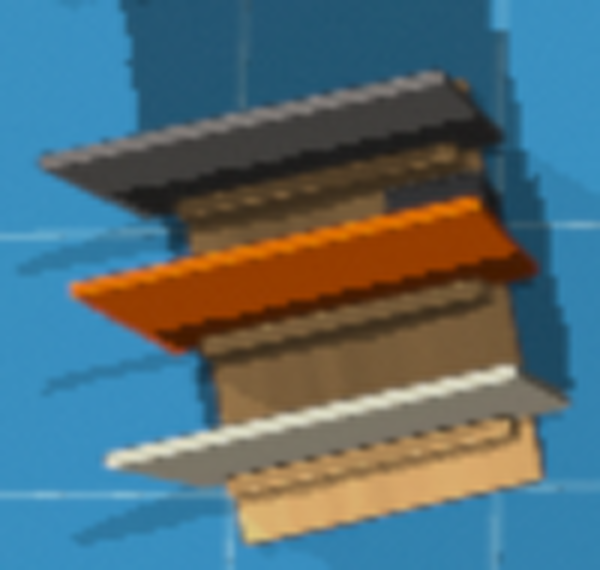

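View pics/ts.png

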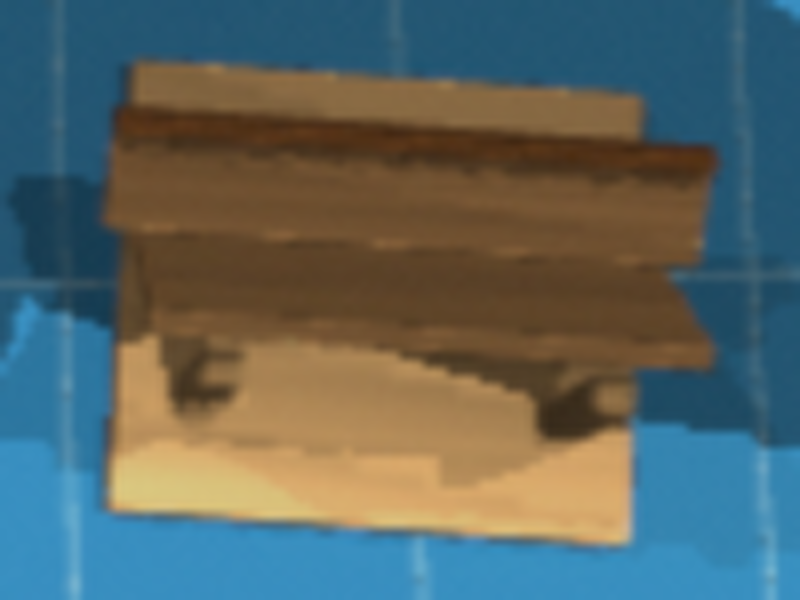

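```bash
cat > h.py <<'E'
import numpy as np, cv2
from scipy.optimize import least_squares
CAM={}
CAM['side']=(50.75661621346203,316.0786587797298,247.15736553696718,np.array([[-8.74003589e-01,-2.56704086e-01,4.12578161e-01,1.58772806e+02],[-4.85889095e-01,4.52201589e-01,-7.47947532e-01,6.55971671e+02],[5.43268785e-03,-8.54176056e-01,-5.19955528e-01,5.82643586e+02],[0,0,0,1]]))
CAM['top']=(53.80155543517648,322.266168418566,244.48975601999996,np.array([[-1.86096061e-02,-9.87515500e-01,1.56418731e-01,3.56522824e+02],[-9.99764152e-01,1.66276219e-02,-1.39700837e-02,-3.99421783e+00],[1.11948026e-02,-1.56641817e-01,-9.87592030e-01,1.23397112e+03],[0,0,0,1]]))
def proj(n,P):
    f,cx,cy,T=CAM[n]; f=240/np.tan(np.radians(f)/2)
    p=(np.atleast_2d(P)-T[:3,3])@T[:3,:3]
    return np.c_[cx+f*p[:,0]/p[:,2],cy+f*p[:,1]/p[:,2]]
def backz(n,u,v,z):
    f,cx,cy,T=CAM[n]; f=240/np.tan(np.radians(f)/2)
    d=T[:3,:3]@np.array([(u-cx)/f,(v-cy)/f,1]); return T[:3,3]+d*(z-T[2,3])/d[2]
def Rz(a): c,s=np.cos(a),np.sin(a); return np.array([[c,-s,0],[s,c,0],[0,0,1]])
L=np.radians(28)
RB=np.array([[np.cos(L),0,-np.sin(L)],[0,1,0],[np.sin(L),0,np.cos(L)]])
def fit(obs,loc,p0,pre=np.eye(3),z0=0):
    # obs: (cam,u,v,localpoint)
    def w(p,l): return Rz(p[2])@(pre@np.array(l,float))+[p[0],p[1],z0]
    def r(p): return np.concatenate([proj(o[0],w(p,o[3]))[0]-o[1:3] for o in obs])
    s=least_squares(r,p0,x_scale=[10,10,.1],loss='soft_l1'); return s.x,r(s.x).reshape(-1,2),w
E
cat > m1.py <<'E'
from h import *
S=lambda x,y:(130+x/3,290+y/3); T=lambda x,y:(145+x/6,210+y/6)
hx,hy,hz=3,80,65
obs=[('side',*S(150,281),(-hx,hy,hz)),('side',*S(134,280),(hx,hy,hz)),('side',*S(323,42),(-hx,-hy,hz)),('side',*S(203,500),(-hx,hy,-hz)),
('top',*T(68,286),(hx,hy,hz)),('top',*T(76,297),(-hx,hy,hz)),('top',*T(473,197),(hx,-hy,hz)),('top',*T(479,207),(-hx,-hy,hz)),('top',*T(178,352),(-hx,hy,-hz)),('top',*T(537,272),(-hx,-hy,-hz))]
p,r,w=fit(obs,0,[400,250,0.2],z0=77)
print('orange',p,np.degrees(p[2]));print(r.round(1))
S=lambda x,y:(290+x/3.5,180+y/3.5); T=lambda x,y:(350+x/8,210+y/8)
obs=[('side',*S(92,195),(40,95,8)),('side',*S(260,73),(40,-95,8)),('side',*S(350,45),(0,-85,75)),
('top',*T(118,107),(40,95,8)),('top',*T(718,148),(40,-95,8)),('top',*T(105,225),(0,95,0)),('top',*T(695,266),(0,-95,0)),('top',*T(712,368),(-8,-85,75))]
p2,r2,w2=fit(obs,0,[430,-120,0.],pre=RB,z0=48)
print('stand',p2,np.degrees(p2[2]));print(r2.round(1))
im={n:cv2.imread(f'pics/{n}0.png') for n in('side','top')}
def seg(a,b,wf,p,col):
    for n in im:
        q=(proj(n,[wf(p,a),wf(p,b)])*4*16).round().astype(int)+24
        cv2.line(big[n],tuple(map(int,q[0])),tuple(map(int,q[1])),col,1,cv2.LINE_AA,4)
big={n:cv2.resize(im[n],None,fx=4,fy=4,interpolation=cv2.INTER_CUBIC) for n in im}
import itertools
for x in(-3,3):
  c=[(x,80,65),(x,-80,65),(x,-80,-65),(x,80,-65)]
  for i in range(4): seg(c[i],c[(i+1)%4],w,p,(255,0,0) if x<0 else (0,255,0))
for c in ([(0,85,0),(0,85,75),(0,-85,75),(0,-85,0)],[(-8,85,0),(-8,85,75),(-8,-85,75),(-8,-85,0)],[(0,95,0),(0,-95,0),(34,-95,0),(34,95,0)],[(34,95,8),(34,-95,8),(40,-95,8),(40,95,8)]):
  for i in range(4): seg(c[i],c[(i+1)%4],w2,p2,(0,255,0))
cv2.imwrite('pics/o1.png',big['side'][1180:1780,520:1240]);cv2.imwrite('pics/o2.png',big['top'][840:1240,560:1000])
cv2.imwrite('pics/o3.png',cv2.resize(big['side'][720:1120,1200:1680],None,fx=1.5,fy=1.5));cv2.imwrite('pics/o4.png',cv2.resize(big['top'][840:1140,1400:1800],None,fx=1.8,fy=1.8))
E
python3 m1.py
```

```text
orange [5.17162810e+02 2.87970663e+02 2.12416842e-01] 12.170588545432452
[[ 0.4  0. ]
 [ 1.1 -0.8]
 [ 0.3 -1.3]
 [-3.8 -1.2]
 [-0.5  0.8]
 [-1.4  1.4]
 [-0.1  0.1]
 [-0.6  0.9]
 [-1.5 -1.6]
 [-0.6 -2.2]]
stand [ 5.50039394e+02 -2.18474382e+02 -9.47662222e-02] -5.429704572150684
[[-0.  -3.4]
 [-1.2 -2.1]
 [-1.6 -1.5]
 [-0.3  0.6]
 [ 0.4  1.3]
 [-0.5  0. ]
 [ 0.2  0.6]
 [-0.2  0.8]]
```

View pics/o1.png

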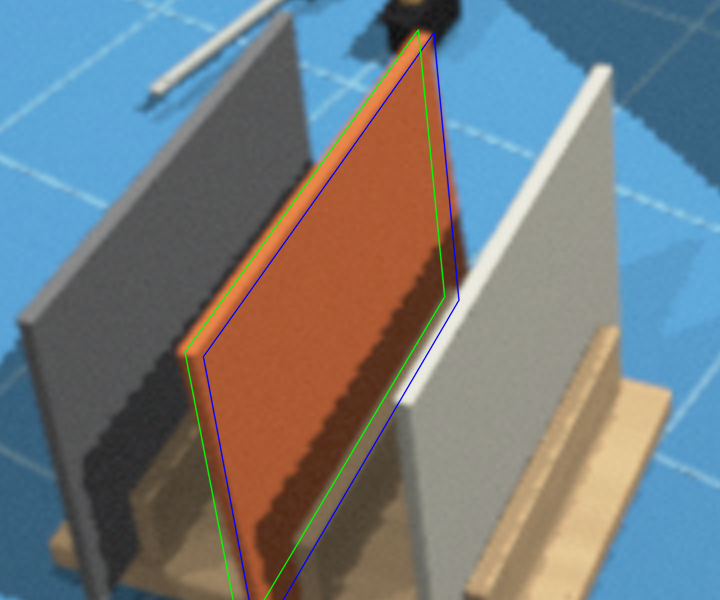

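View pics/o2.png

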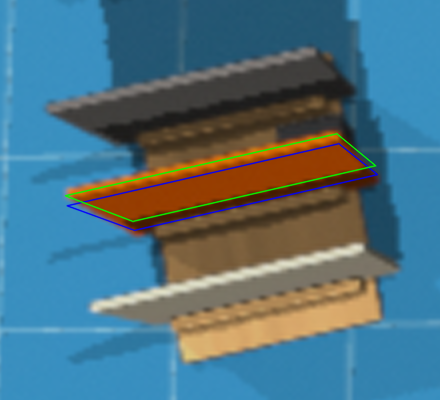

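View pics/o3.png

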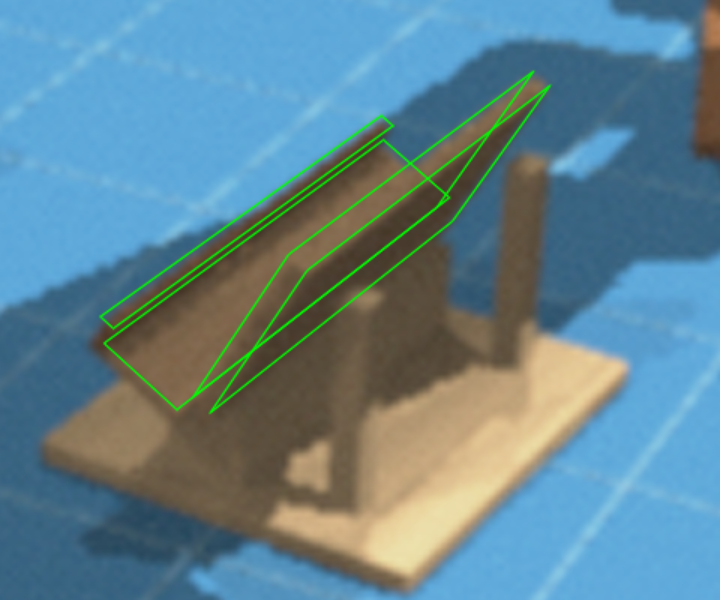

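View pics/o4.png

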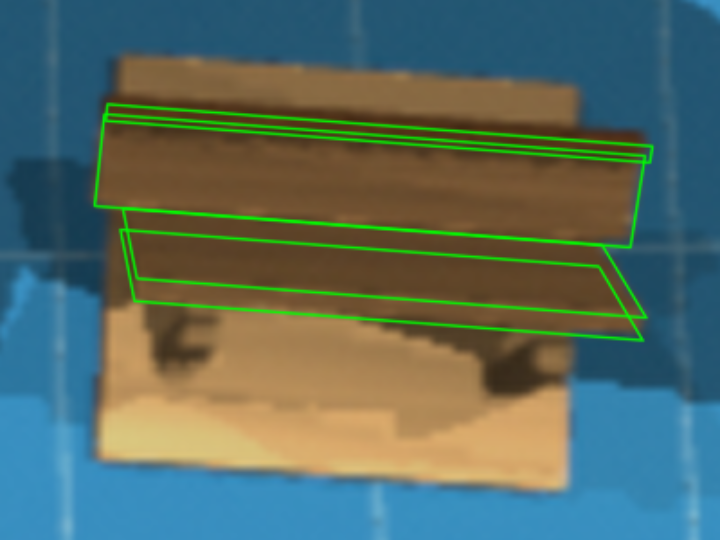

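```bash
python3 - <<'E'
import cv2,numpy as np
t=cv2.imread('pics/top0.png').astype(float)
for x in range(15,610,35):
    col=t[80:115,x-3:x+4,0].mean(1); g=np.gradient(np.convolve(col,[.25,.5,.25],'same'))[2:-2]; k=g.argmax(); 
    s=(g[k-1]-g[k+1])/(2*(g[k-1]-2*g[k]+g[k+1])) 
    print(x,round(82+k+s,2),end='; ')
print()
# vertical grid lines: near x=517..522 & 5..
b=t[:,:,2]
def ridge(row,x0,x1):
    r=b[row-2:row+3,x0:x1].mean(0); k=r.argmax(); return round(x0+k,1), round(r[k]-np.median(r),1)
for y in range(105,470,20): print(y,ridge(y,560,590),ridge(y,100,135),ridge(y,420,480))
E
```

```text
15 100.17; 50 100.3; 85 99.61; 120 99.15; 155 98.5; 190 98.19; 225 97.82; 260 97.27; 295 96.98; 330 96.32; 365 96.14; 400 95.47; 435 95.15; 470 94.51; 505 94.39; 540 94.1; 575 93.28; 
105 (np.int64(578), np.float64(0.8)) (np.int64(105), np.float64(11.0)) (np.int64(476), np.float64(31.5))
125 (np.int64(560), np.float64(33.2)) (np.int64(104), np.float64(27.4)) (np.int64(478), np.float64(33.2))
145 (np.int64(562), np.float64(41.2)) (np.int64(126), np.float64(158.4)) (np.int64(479), np.float64(39.7))
165 (np.int64(564), np.float64(34.2)) (np.int64(134), np.float64(97.6)) (np.int64(439), np.float64(30.4))
185 (np.int64(566), np.float64(44.2)) (np.int64(101), np.float64(40.8)) (np.int64(440), np.float64(39.6))
205 (np.int64(568), np.float64(35.0)) (np.int64(100), np.float64(32.8)) (np.int64(441), np.float64(31.6))
225 (np.int64(570), np.float64(27.0)) (np.int64(100), np.float64(5.4)) (np.int64(428), np.float64(89.2))
245 (np.int64(588), np.float64(53.7)) (np.int64(133), np.float64(0.8)) (np.int64(428), np.float64(50.8))
265 (np.int64(584), np.float64(104.6)) (np.int64(104), np.float64(37.6
[... 395 characters left out ...]
np.int64(134), np.float64(2.0)) (np.int64(450), np.float64(38.0))
365 (np.int64(584), np.float64(20.8)) (np.int64(134), np.float64(2.6)) (np.int64(451), np.float64(42.7))
385 (np.int64(568), np.float64(19.6)) (np.int64(134), np.float64(16.0)) (np.int64(452), np.float64(43.0))
405 (np.int64(589), np.float64(41.9)) (np.int64(134), np.float64(26.6)) (np.int64(453), np.float64(40.6))
425 (np.int64(589), np.float64(60.8)) (np.int64(134), np.float64(32.6)) (np.int64(454), np.float64(24.5))
445 (np.int64(589), np.float64(134.4)) (np.int64(133), np.float64(45.8)) (np.int64(455), np.float64(4.7))
465 (np.int64(589), np.float64(142.4)) (np.int64(132), np.float64(42.4)) (np.int64(432), np.float64(1.0))
```

```bash
python3 - <<'E'
import cv2
t=cv2.imread('pics/top0.png'); cv2.imwrite('pics/tl.png',cv2.resize(t[85:485,0:640],None,fx=1.25,fy=1.25))
s=cv2.imread('pics/side0.png'); cv2.imwrite('pics/sl.png',cv2.resize(s,None,fx=1.25,fy=1.25))
E
```

```text
(no output)
```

View pics/tl.png

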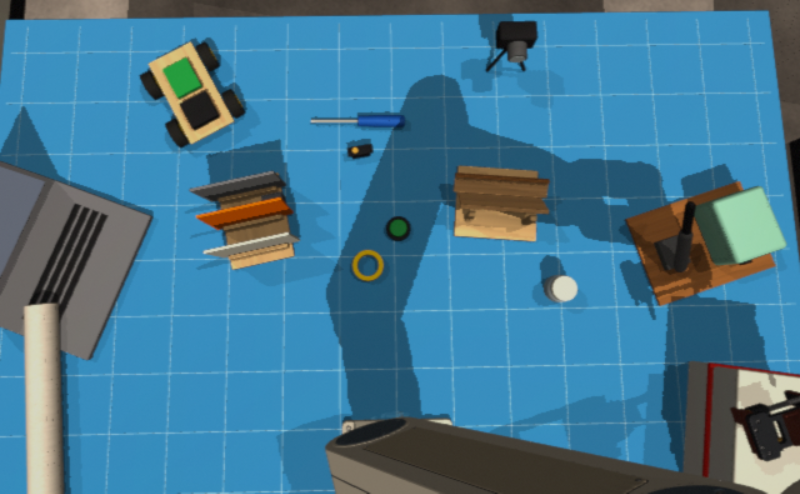

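View pics/sl.png

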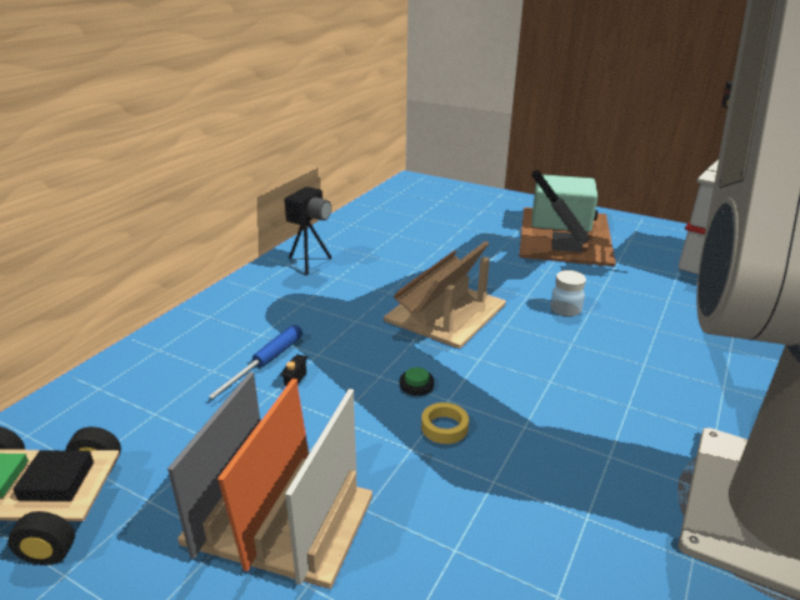

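```bash
cat > ortho.py <<'E'
from h import *
# ortho: x 250..850, y -350..450; 1 px/mm ; col = 450-y, row=850-x
X,Y=np.meshgrid(np.arange(450,-350,-1.),np.arange(850,250,-1.))
P=np.c_[Y.ravel(),X.ravel(),0*X.ravel()]
out=[]
for n in('side','top'):
    q=proj(n,P).astype(np.float32).reshape(600,800,2)
    im=cv2.imread(f'pics/{n}0.png'); o=cv2.remap(im,q[...,0],q[...,1],cv2.INTER_CUBIC); cv2.imwrite(f'pics/ortho_{n}.png',o); out.append(o)
E
python3 ortho.py
```

```text
(no output)
```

View pics/ortho_side.png

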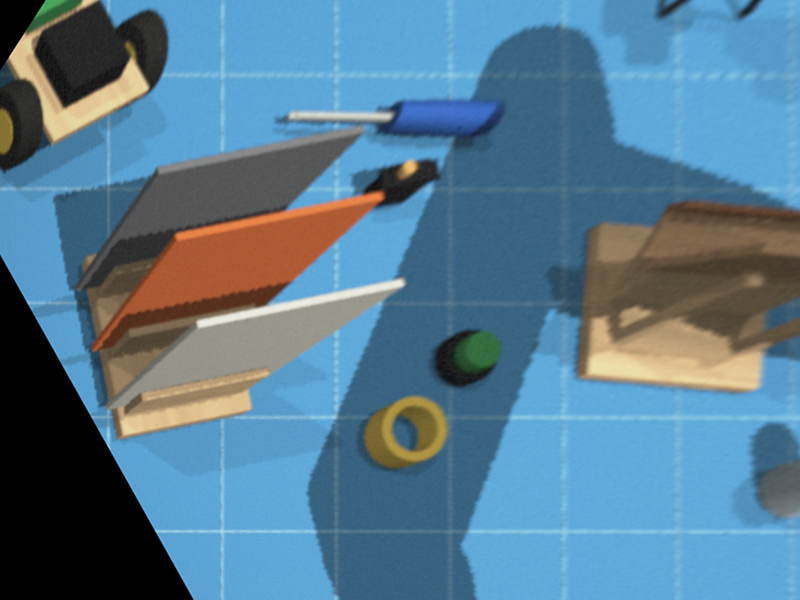

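View pics/ortho_top.png

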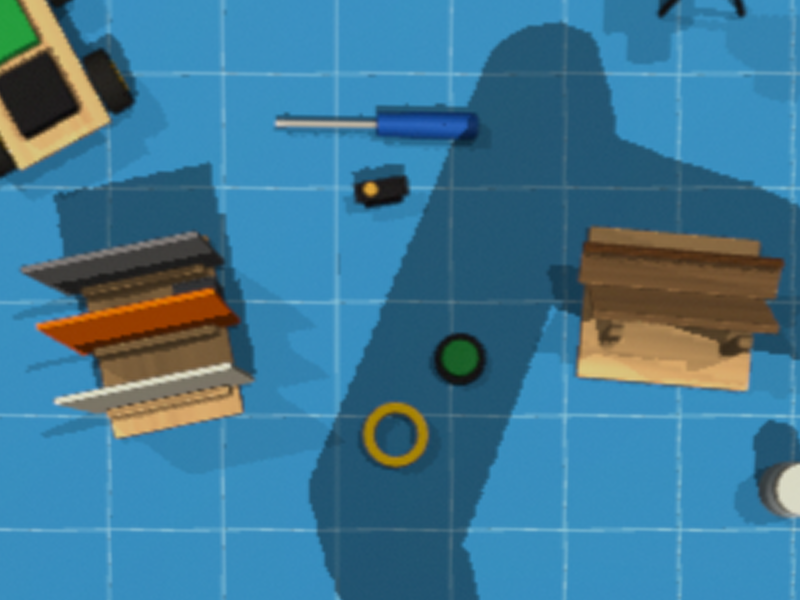

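```bash
python3 - <<'E'
import cv2
s=cv2.imread("pics/side0.png");t=cv2.imread("pics/top0.png")
cv2.imwrite('pics/z1.png',cv2.resize(s[190:270,305:405],None,fx=8,fy=7.5 and 8,interpolation=cv2.INTER_CUBIC)[:600])
E
```

```text
(no output)
```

View pics/z1.png

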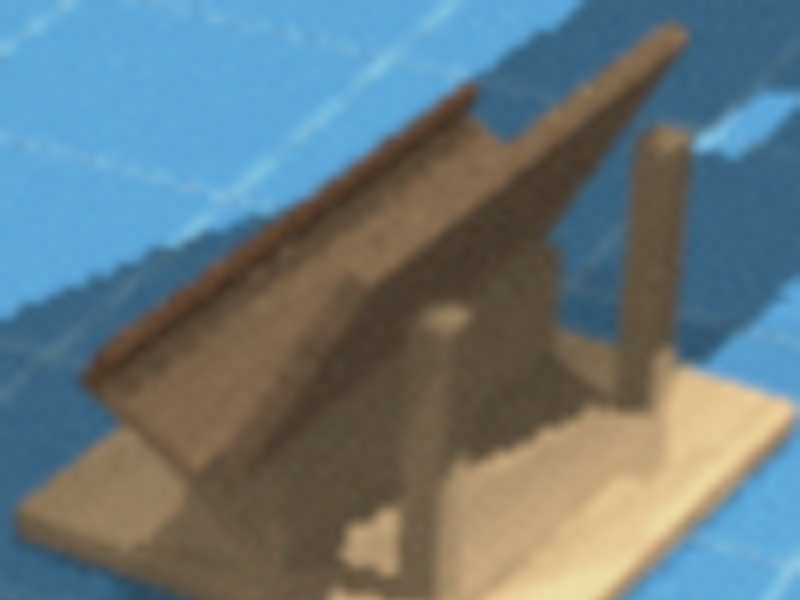

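```bash
cat > m2.py <<'E'
from h import *
S=lambda x,y:(305+x/8-.44,190+y/8-.44); T=lambda x,y:(350+x/8-.44,210+y/8-.44)
obs=[('side',*S(98,358),(40,95,8)),('side',*S(468,88),(40,-95,8)),('side',*S(668,22),(0,-85,75)),('side',*S(688,36),(-8,-85,75)),('side',*S(195,475),(0,95,0)),('side',*S(372,288),(-8,85,75)),('side',*S(350,272),(0,85,75)),
('top',*T(118,107),(40,95,8)),('top',*T(718,148),(40,-95,8)),('top',*T(105,225),(0,95,0)),('top',*T(695,266),(0,-95,0)),('top',*T(712,368),(-8,-85,75))]
def w(p,l): return Rz(p[2])@(RB@np.array(l,float))+[p[0],p[1],p[3]]
# small per-camera image shift for the side camera (calibration error)
def r(p): return np.concatenate([(proj(o[0],w(p,o[3]))[0]-o[1:3]-(p[4:6] if o[0]=='side' else 0)) for o in obs]+[(np.array(p[4:6]))*1.0,[ (p[3]-48)*1.]])
s=least_squares(r,[550,-218,-.09,48,0,0],x_scale=[10,10,.1,2,1,1],loss='soft_l1')
print(s.x.round(3));print(s.fun[:24].reshape(-1,2).round(1) if False else r(s.x)[:24].reshape(-1,2).round(1))
# orange with lean
S=lambda x,y:(130+x/3-.3,290+y/3-.3); T=lambda x,y:(145+x/6-.4,210+y/6-.4)
hx,hy,hz=3,80,65
ob=[('side',*S(150,281),(-hx,hy,hz)),('side',*S(134,280),(hx,hy,hz)),('side',*S(323,42),(-hx,-hy,hz)),('side',*S(205,500),(-hx,hy,-hz)),
('top',*T(68,286),(hx,hy,hz)),('top',*T(76,297),(-hx,hy,hz)),('top',*T(473,197),(hx,-hy,hz)),('top',*T(479,207),(-hx,-hy,hz)),('top',*T(178,352),(-hx,hy,-hz)),('top',*T(537,272),(-hx,-hy,-hz))]
def w2(p,l):
    c,q=np.cos(p[3]),np.sin(p[3]); R=np.array([[c,0,q],[0,1,0],[-q,0,c]])
    return Rz(p[2])@(R@(np.array(l,float)+[0,0,65]))+[p[0],p[1],12]
def r2(p): return np.concatenate([(proj(o[0],w2(p,o[3]))[0]-o[1:3]-(p[4:6] if o[0]=='side' else 0)) for o in ob]+[(np.array(p[4:6]))*1.0])
s2=least_squares(r2,[517,288,.2,0,0,0],x_scale=[10,10,.1,.1,1,1],loss='soft_l1')
print(s2.x.round(3));print(r2(s2.x)[:20].reshape(-1,2).round(1)); print('grip pt',w2(s2.x,(0,-30,46)),'center',w2(s2.x,(0,0,0)))
for n,(u,v),z in(('top',(319,267.5),None),):
  for zz in(20,25,30): print(zz,backz(n,u,v,zz))
E
python3 m2.py
```

```text
[ 5.52124e+02 -2.17803e+02 -8.30000e-02  4.77240e+01 -9.24000e-01
 -1.09500e+00]
[[-0.4 -0.7]
 [-0.5 -0.7]
 [-0.1  0. ]
 [ 0.2  0.6]
 [ 0.4  0.1]
 [-0.   0.2]
 [-0.3 -0.5]
 [-0.4  0.7]
 [ 0.3  0.5]
 [-0.4  0.1]
 [ 0.3 -0.2]
 [ 0.1 -0. ]]
[ 5.12682e+02  2.86106e+02  2.09000e-01  5.50000e-02 -4.70000e-01
 -8.54000e-01]
[[-0.5  0.1]
 [ 0.3 -0.5]
 [-0.  -0.7]
 [-0.3  0.3]
 [ 0.1  0. ]
 [-0.8  0.7]
 [ 0.5 -0.4]
 [-0.   0.4]
 [-0.5  0.4]
 [ 0.5  0. ]]
grip pt [524.87380923 258.02600298 122.83270265] center [516.17190981 286.84701163  76.90203308]
20 [488.87703122 -11.62771778  20.        ]
25 [488.33190207 -11.59627758  25.        ]
30 [487.78677293 -11.56483737  30.        ]
```

```bash
cat > mv.py <<'E'
from workcell import ctrl
import numpy as np
from scipy.spatial.transform import Rotation as R
def rel(target,ydir,quiet=False):
    """shift in tool frame [mm] and turn [deg] to bring TCP to target with tool y along +-ydir angle(rad)"""
    o=ctrl.get_obs(); M=R.from_rotvec(o['orientation']).as_matrix()
    d=M.T@(np.array(target)-o['ee_pos'])
    yd=M.T@np.array([np.cos(ydir),np.sin(ydir),0]); a=np.degrees(np.arctan2(-yd[0],yd[1]))
    alt=a-180 if a>0 else a+180
    if not quiet: print('pos',o['ee_pos'].round(1),'yaw_y',np.degrees(np.arctan2(M[1,1],M[0,1])).round(2),'zax',M[:,2].round(3),'w',round(o['width'],1),'F',o['ft_force'].round(1),'t',round(o['t'],2),'q',o['qpos'].round(2))
    print('-> d',d.round(1),'turn',a.round(2),alt.round(2)); return d,a
E
python3 - <<'E'
from mv import *
rel([524.9,258,222],0.209)
E
```

```text
pos [ 161.7 -603.2  222. ] yaw_y -75.0 zax [-0.     0.001 -1.   ] w 88.2 F [-0.1 -0.1 -0.1] t 0.1 q [-1.33  0.42  1.63  0.    1.09 -0.02]
-> d [ 573.7 -737.9    1. ] turn -86.98 93.02
```

Emit:
move_arm(
  increments=[127,32,-41,0,-5,127,64,-82,0,-10,127,96,-123,0,-15,127,128,-164,0,-20,127,160,-205,0,-25,127,192,-246,0,-30,127,224,-287,0,-35,127,256,-328,0,-40,127,288,-369,0,-45,127,320,-410,0,-50,127,352,-451,0,-55,127,384,-492,0,-60],
)

```text
t: 1.6
ee_pos: [405.6, -26.9, 222.7]
orientation: [-2.489, -1.916, -0.001]
ft_force: [0.9, -1.6, 0.9]
width: 44.6
```

```bash
python3 -c "
from mv import *
rel([524.9,258,222],0.209)"
```

```text
pos [405.6 -26.9 222.7] yaw_y -14.83 zax [-0.     0.001 -1.   ] w 44.6 F [ 0.9 -1.6  0.9] t 1.6 q [-0.1   0.09  2.09  0.    0.96  0.16]
-> d [306.   42.4   1. ] turn -26.8 153.2
```

Emit:
move_arm(
  increments=[127,45,6,0,-4,127,90,12,0,-8,127,135,19,0,-12,127,180,25,0,-16,127,225,31,0,-20,127,265,37,0,-24,127,306,42.4,1,-26.8,127,306,42.4,1,-26.8,127,306,42.4,1,-26.8],
)

```text
t: 2.72
ee_pos: [524.1, 257.5, 221.4]
orientation: [-1.977, -2.44, 0.001]
ft_force: [0.9, -1.3, -1.0]
width: 44.6
```

```bash
python3 -c "
from mv import *
rel([524.9,258,104],0.209)
import cv2
for n in('side','top'): cv2.imwrite(f'pics/{n}1.png',ctrl.get_image(n)['frame'][:,:,::-1])
a=cv2.imread('pics/side1.png');b=cv2.imread('pics/top1.png')
cv2.imwrite('pics/a1.png',cv2.resize(a[200:480,100:340],None,fx=2,fy=2));cv2.imwrite('pics/b1.png',cv2.resize(b[180:320,120:280],None,fx=4,fy=4))
"
```

```text
pos [524.1 257.5 221.4] yaw_y 11.97 zax [-0.002  0.    -1.   ] w 44.6 F [ 0.9 -1.3 -1. ] t 2.73 q [0.44 0.37 1.72 0.   1.05 0.23]
-> d [  0.3   1.1 117.4] turn -0.01 179.99
```

View pics/a1.png

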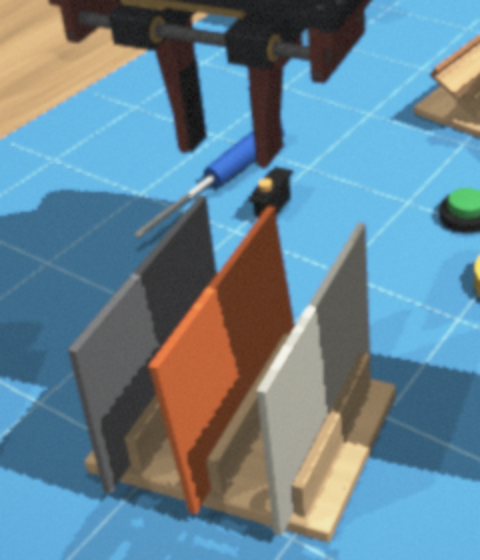

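View pics/b1.png

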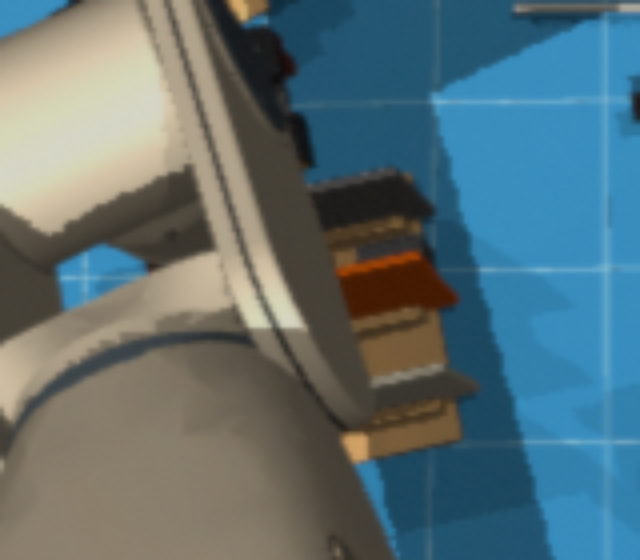

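Emit:
move_arm(
  increments=[127,0,1,40,0,127,0,1,80,0,127,0,1,105,0,127,0,1,117,0,127,0,1,117,0],
)

```text
t: 3.45
ee_pos: [524.9, 256.6, 104.7]
orientation: [-1.979, -2.438, 0.002]
ft_force: [0.2, -0.0, 0.7]
width: 43.9
```

```bash
python3 -c "
from mv import *
rel([524.9,258,104],0.209)
import cv2
for n in('side',): cv2.imwrite(f'pics/{n}2.png',ctrl.get_image(n)['frame'][:,:,::-1])
a=cv2.imread('pics/side2.png')
cv2.imwrite('pics/a2.png',cv2.resize(a[230:480,110:330],None,fx=2.4,fy=2.4))
"
```

```text
pos [524.9 256.6 104.7] yaw_y 11.87 zax [-0.002  0.    -1.   ] w 43.9 F [ 0.2 -0.   0.7] t 3.45 q [0.43 0.52 1.79 0.   0.83 0.23]
-> d [1.3 0.3 0.7] turn -0.11 179.89
```

View pics/a2.png

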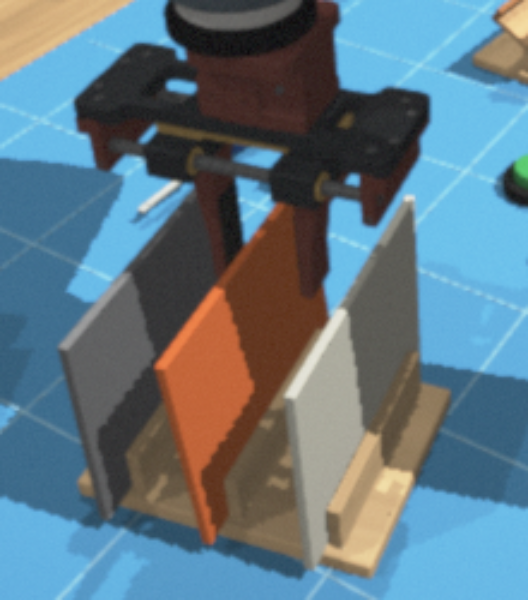

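Emit:
move_arm(
  increments=[200,0,0,0,0,255,0,0,0,0,255,0,0,0,0,255,0,0,0,0,255,0,0,0,0,255,0,0,0,0],
)

```text
t: 4.25
ee_pos: [523.3, 256.6, 105.7]
orientation: [-1.978, -2.436, 0.006]
ft_force: [-6.8, -1.0, 10.7]
width: 6.5
```

```bash
python3 -c "
from mv import *
rel([524.9,258,104],0.209)
"
```

```text
pos [523.3 256.6 105.7] yaw_y 11.86 zax [-0.005 -0.    -1.   ] w 6.5 F [-6.8 -1.  10.7] t 4.25 q [0.43 0.52 1.79 0.   0.83 0.23]
-> d [1.1 1.9 1.7] turn -0.12 179.88
```

Emit:
move_arm(
  increments=[255,0,0,-4,0,255,0,0,-12,0,255,0,0,-22,0,255,0,0,-34,0,255,0,0,-48,0,255,0,0,-62,0,255,0,0,-78,0,255,0,0,-95,0,255,0,0,-110,0,255,0,0,-120,0,255,0,0,-120,0,255,0,0,-120,0],
)

```text
t: 5.75
ee_pos: [523.5, 256.4, 225.2]
orientation: [-1.977, -2.436, 0.007]
ft_force: [0.6, -0.2, -3.6]
width: 6.0
```

```bash
python3 -c "
from mv import *
rel([524.9,258,224],0.209)
import cv2
for n in('side','top'): cv2.imwrite(f'pics/{n}3.png',ctrl.get_image(n)['frame'][:,:,::-1])
a=cv2.imread('pics/side3.png')
cv2.imwrite('pics/a3.png',cv2.resize(a[130:480,110:430],None,fx=1.7,fy=1.7))
"
```

```text
pos [523.5 256.4 225.2] yaw_y 11.86 zax [-0.006 -0.001 -1.   ] w 6.0 F [ 0.6 -0.2 -3.6] t 5.75 q [0.43 0.36 1.72 0.   1.07 0.23]
-> d [1.2 1.7 1.1] turn -0.12 179.88
```

View pics/a3.png

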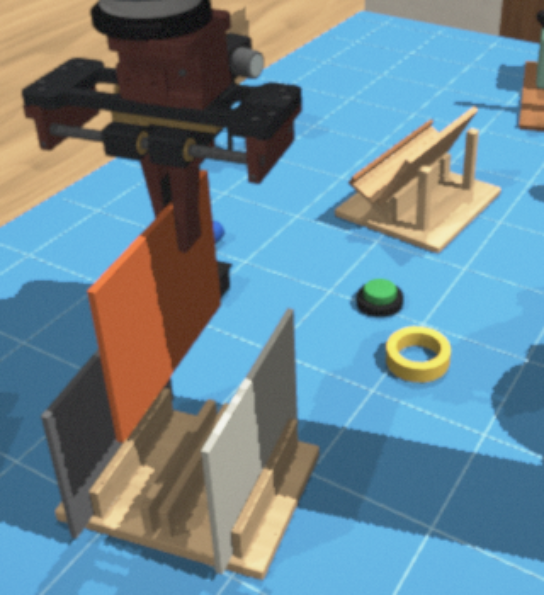

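```bash
cat > ov.py <<'E'
import sys
from h import *
def overlay(img,n,wf,out,x0,y0,x1,y1,k,shift=(0,0)):
    big=cv2.resize(cv2.imread(img)[y0:y1,x0:x1],None,fx=k,fy=k,interpolation=cv2.INTER_CUBIC)
    def ln(pts,col):
        q=((proj(n,[wf(a) for a in pts])-shift-[x0,y0]+.5)*k-.5)
        cv2.polylines(big,[(q*16).round().astype(np.int32)],True,col,1,cv2.LINE_AA,4)
    for x,c in((-3,(255,0,0)),(3,(0,255,0))): ln([(x,80,65),(x,-80,65),(x,-80,-65),(x,80,-65)],c)
    cv2.imwrite(out,big)
E
python3 - <<'E'
from ov import *
tcp=np.array([523.5,256.4,225.2]); y=np.radians(11.86)
g=tcp+[0,0,18.7]
off=np.array([0,-31.5,45])
wf=lambda l: Rz(y)@(np.array(l,float)-off)+g
print(wf((0,0,0)))
overlay('pics/side3.png','side',wf,'pics/v3.png',150,220,260,400,4,(0.5,0.9) )
E
```

```text
[517.02608828 287.22756019 198.9       ]
```

View pics/v3.png

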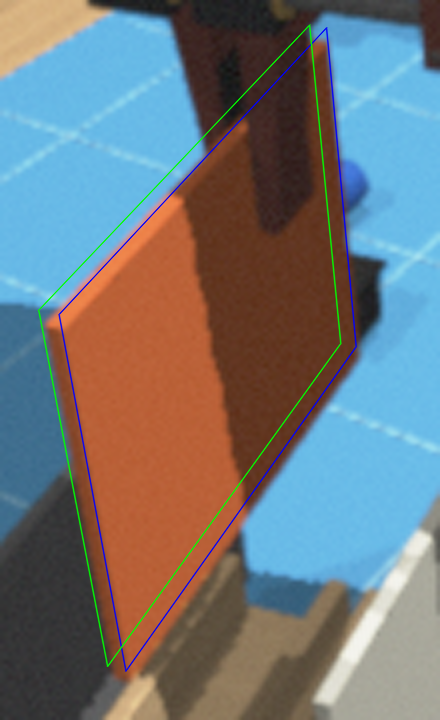

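View pics/top3.png

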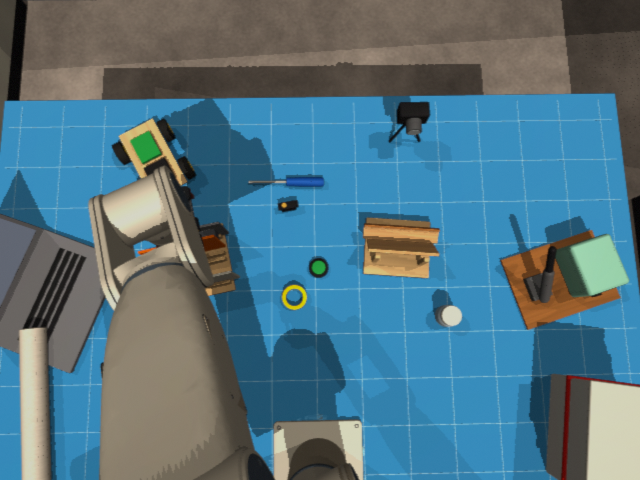

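```bash
cat >> mv.py <<'E'
SO=np.array([552.1,-217.8]); SY=-0.083
def st(o,lat,z):
    u=np.array([np.cos(SY),np.sin(SY)]); v=np.array([-u[1],u[0]])
    p=SO+u*o+v*lat; return [p[0],p[1],z]
E
python3 -c "
from mv import *
print(st(10,-31.5,270)); rel(st(10,-31.5,270),SY)"
```

```text
[np.float64(559.4540756176815), np.float64(-250.02060787461065), 270]
pos [523.5 256.4 224.9] yaw_y 11.86 zax [-0.007 -0.001 -1.   ] w 5.6 F [-0.5 -0.3 -3.7] t 5.85 q [0.43 0.36 1.72 0.   1.07 0.23]
-> d [-503.   -69.1  -44.8] turn 16.61 -163.39
```

Emit:
move_arm(
  increments=[255,0,0,-15,0,255,0,0,-35,0,255,-10,-1,-45,0,255,-35,-5,-45,0,255,-70,-10,-45,0,255,-110,-15,-45,2,255,-150,-20,-45,4,255,-190,-26,-45,6,255,-230,-32,-45,8,255,-270,-37,-45,10,255,-305,-42,-45,12,255,-335,-46,-45,13],
)

```text
t: 7.35
ee_pos: [547.2, -82.8, 270.4]
orientation: [-2.243, -2.195, 0.009]
ft_force: [0.3, -0.2, -2.8]
width: 6.0
```

```bash
python3 -c "
from mv import *
rel(st(10,-31.5,270),SY)"
```

```text
pos [547.2 -82.8 270.4] yaw_y -1.24 zax [-0.006 -0.001 -1.   ] w 6.0 F [ 0.3 -0.2 -2.8] t 7.35 q [-0.17  0.27  1.74 -0.    1.14 -0.15]
-> d [-166.9   15.9    0.6] turn 3.52 -176.48
```

Emit:
move_arm(
  increments=[255,-30,3,0,1,255,-65,6,0,2,255,-100,10,0,3,255,-130,12,0,3.5,255,-155,15,0,3.5,255,-167,16,0,3.5,255,-167,16,0,3.5,255,-167,16,0,3.5],
)

```text
t: 8.35
ee_pos: [559.4, -249.3, 270.5]
orientation: [-2.308, -2.126, 0.009]
ft_force: [0.1, 0.1, -3.5]
width: 6.0
```

```bash
python3 -c "
from mv import *
rel(st(10,-31.5,170),SY)
import cv2
for n in('side','top'): cv2.imwrite(f'pics/{n}4.png',ctrl.get_image(n)['frame'][:,:,::-1])
"
```

```text
pos [ 559.4 -249.3  270.5] yaw_y -4.71 zax [-0.007 -0.001 -1.   ] w 6.0 F [ 0.1  0.1 -3.5] t 8.35 q [-0.44  0.36  1.61 -0.    1.18 -0.35]
-> d [ -0.6   0.8 100.5] turn 0.05 -179.95
```

View pics/side4.png

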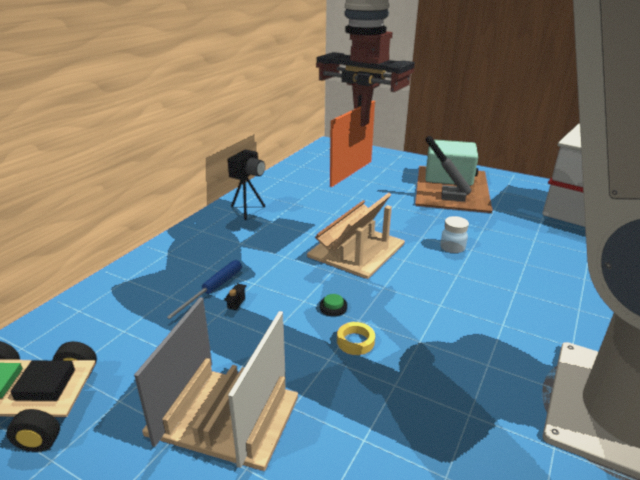

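View pics/top4.png

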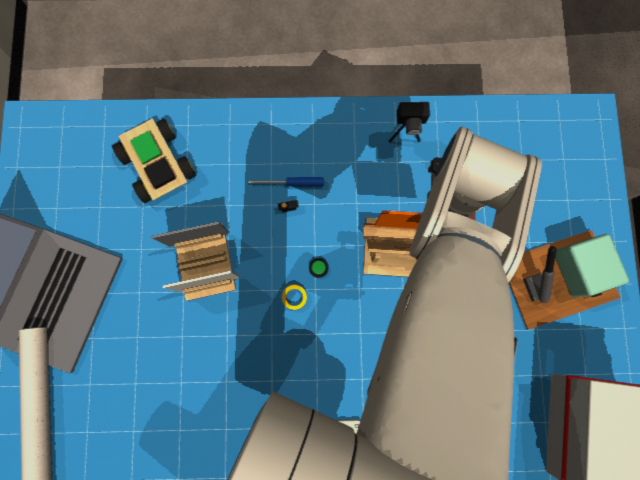

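Emit:
move_arm(
  increments=[255,0,0,15,0,255,0,0,40,0,255,0,0,65,0,255,0,0,85,0,255,0,0,100,0,255,0,0,110,0,255,0,0,114,0,255,0,0,114,0],
)

```text
t: 9.45
ee_pos: [559.0, -249.4, 156.7]
orientation: [-2.308, -2.127, 0.009]
ft_force: [0.4, -0.5, -2.6]
width: 5.9
```

```bash
python3 - <<'E'
from mv import *
d,a=rel(st(10,-31.5,148),SY)
import cv2
for n in('side','top'): cv2.imwrite(f'pics/{n}5.png',ctrl.get_image(n)['frame'][:,:,::-1])
from ov import *
o=ctrl.get_obs(); g=o['ee_pos']+[0,0,18.7]; M=R.from_rotvec(o['orientation']).as_matrix(); y=np.arctan2(M[1,1],M[0,1])
off=np.array([0,-31.5,45.])
wf=lambda l: Rz(y)@(np.array(l,float)-off)+g
overlay('pics/side5.png','side',wf,'pics/v5.png',290,140,430,280,5,(-.5,-.9))
b=cv2.imread('pics/top5.png'); cv2.imwrite('pics/b5.png',cv2.resize(b[190:290,340:460],None,fx=5,fy=5))
E
```

```text
pos [ 559.  -249.4  156.7] yaw_y -4.68 zax [-0.006 -0.001 -1.   ] w 5.9 F [ 0.4 -0.5 -2.6] t 9.45 q [-0.44  0.49  1.7  -0.    0.96 -0.35]
-> d [-0.6  0.6  8.7] turn 0.08 -179.92
```

View pics/v5.png

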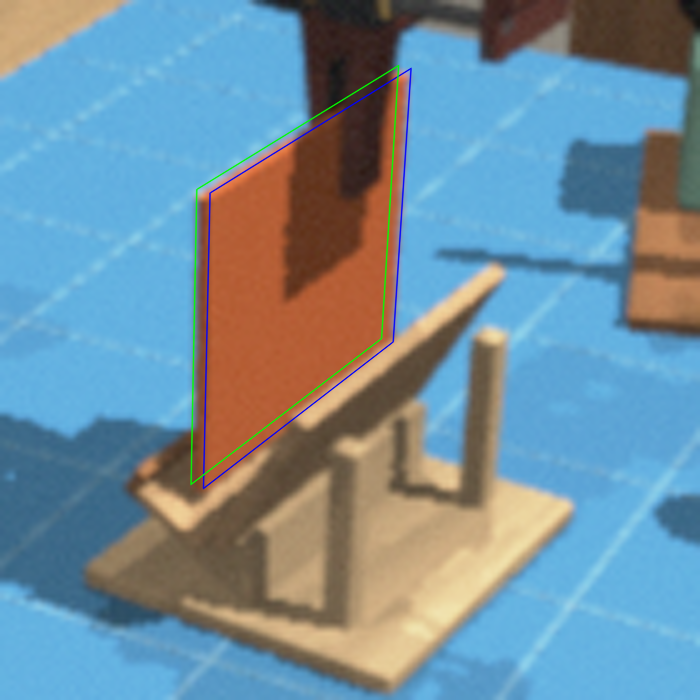

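View pics/b5.png

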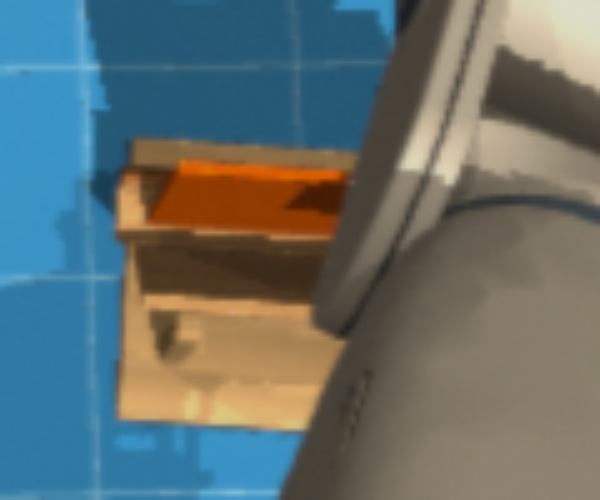

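Emit:
move_arm(
  increments=[255,-0.5,0,4,0,255,-0.5,-2,8,0,255,-0.5,-4,10,0,255,-0.5,-5,10.5,0,255,-0.5,-5.5,10.5,0],
)

```text
t: 10.18
ee_pos: [553.5, -249.5, 146.6]
orientation: [-2.308, -2.127, 0.008]
ft_force: [-0.1, -0.8, -3.7]
width: 5.9
```

Emit:
move_arm(
  increments=[255,0,0,1,0,255,0,0,2,0,255,0,0,2,0],
)

```text
t: 10.55
ee_pos: [553.7, -249.7, 146.2]
orientation: [-2.309, -2.127, 0.008]
ft_force: [-3.1, 0.6, 8.2]
width: 5.8
```

```bash
python3 - <<'E'
from mv import *
d,a=rel(st(1.7,-31.5,142),SY)
E
```

```text
pos [ 553.7 -249.7  146.2] yaw_y -4.68 zax [-0.005 -0.002 -1.   ] w 5.8 F [-3.1  0.6  8.2] t 10.55 q [-0.44  0.49  1.72 -0.    0.93 -0.36]
-> d [ 0.2 -2.5  4.2] turn 0.08 -179.92
```

Emit:
move_arm(
  increments=[255,0,-1,0,0,255,0,-2,0.5,0,255,0,-3,1,0,255,0,-3,1,0],
)

```text
t: 11.05
ee_pos: [550.5, -249.4, 144.8]
orientation: [-2.308, -2.127, 0.008]
ft_force: [0.3, 0.9, -3.3]
width: 6.0
```

```bash
python3 - <<'E'
from mv import *
d,a=rel(st(1.7,-31.5,142),SY)
E
```

```text
pos [ 550.5 -249.4  144.8] yaw_y -4.68 zax [-0.006 -0.002 -1.   ] w 6.0 F [ 0.3  0.9 -3.3] t 11.05 q [-0.44  0.49  1.73 -0.    0.93 -0.36]
-> d [0.1 0.7 2.8] turn 0.08 -179.92
```

Emit:
move_arm(
  increments=[255,0,0,1,0,255,0,0,2,0,255,0,0,2,0],
)

```text
t: 11.42
ee_pos: [550.7, -249.6, 144.5]
orientation: [-2.309, -2.128, 0.008]
ft_force: [-3.8, 0.9, 10.8]
width: 5.9
```

```bash
python3 - <<'E'
from mv import *
d,a=rel(st(1.7,-31.5,142),SY)
import cv2
for n in('side','top'): cv2.imwrite(f'pics/{n}6.png',ctrl.get_image(n)['frame'][:,:,::-1])
from ov import *
o=ctrl.get_obs(); g=o['ee_pos']+[0,0,18.7]; M=R.from_rotvec(o['orientation']).as_matrix(); y=np.arctan2(M[1,1],M[0,1])
off=np.array([0,-31.5,45.])
wf=lambda l: Rz(y)@(np.array(l,float)-off)+g
overlay('pics/side6.png','side',wf,'pics/v6.png',300,150,410,270,6,(-.5,-.9))
E
```

```text
pos [ 550.7 -249.6  144.5] yaw_y -4.68 zax [-0.005 -0.002 -1.   ] w 5.9 F [-3.8  0.9 10.8] t 11.43 q [-0.44  0.49  1.73 -0.01  0.93 -0.36]
-> d [0.3 0.4 2.5] turn 0.08 -179.92
```

View pics/v6.png

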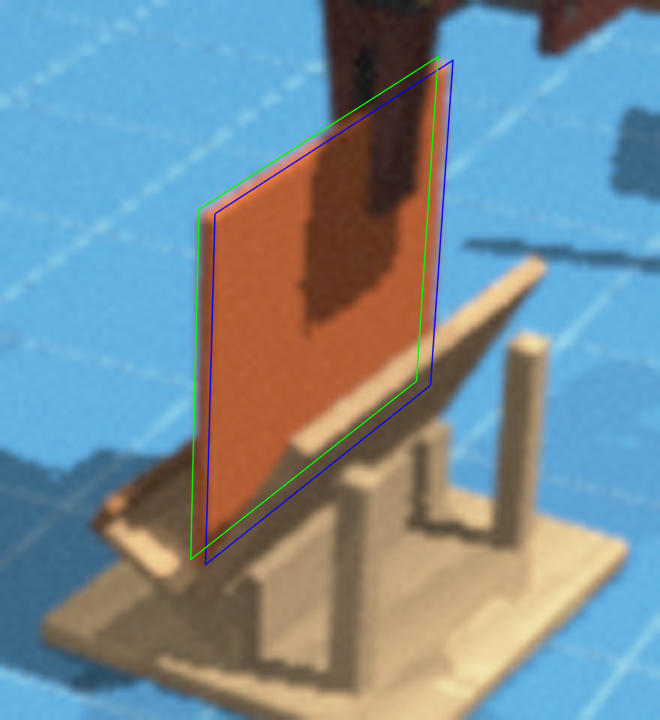

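Emit:
move_arm(
  increments=[255,0,-1,0,0,255,0,-2,0.5,0,255,0,-3,1,0,255,0,-3,1.5,0],
)

```text
t: 12.02
ee_pos: [549.3, -249.8, 144.3]
orientation: [2.31, 2.128, -0.005]
ft_force: [2.4, 1.0, 9.3]
width: 6.2
```

```bash
python3 - <<'E'
from mv import *
d,a=rel(st(1.7,-31.5,142),SY)
E
```

```text
pos [ 549.3 -249.8  144.3] yaw_y -4.71 zax [-0.002 -0.003 -1.   ] w 6.2 F [2.4 1.  9.3] t 12.03 q [-0.44  0.49  1.73 -0.    0.92 -0.36]
-> d [0.6 1.9 2.3] turn 0.05 -179.95
```

Emit:
move_arm(
  increments=[225,0,0,0,0,212,0,0,0,0,212,0,-2,0,0,208,0,-5,0,0,206,0,-8,0,0,203,0,-11,0,0,203,0,-14,0,0,200,0,-17,0,0,200,0,-20,0,0,200,0,-20,0,0],
)

```text
t: 13.28
ee_pos: [529.1, -248.1, 144.2]
orientation: [2.31, 2.128, -0.005]
ft_force: [-0.5, -0.2, 0.4]
width: 19.3
```

```bash
python3 - <<'E'
from mv import *
d,a=rel(st(-0.2,-31.5,144),SY)
import cv2
for n in('side','top'): cv2.imwrite(f'pics/{n}7.png',ctrl.get_image(n)['frame'][:,:,::-1])
a=cv2.imread('pics/side7.png'); cv2.imwrite('pics/a7.png',cv2.resize(a[120:280,290:430],None,fx=4,fy=3.7 and 4,interpolation=cv2.INTER_CUBIC)[:600])
E
```

```text
pos [ 529.1 -248.1  144.2] yaw_y -4.71 zax [-0.002 -0.003 -1.   ] w 19.3 F [-0.5 -0.2  0.4] t 13.28 q [-0.46  0.46  1.78 -0.    0.9  -0.37]
-> d [ 0.6 20.2  0.2] turn 0.04 -179.96
```

View pics/a7.png

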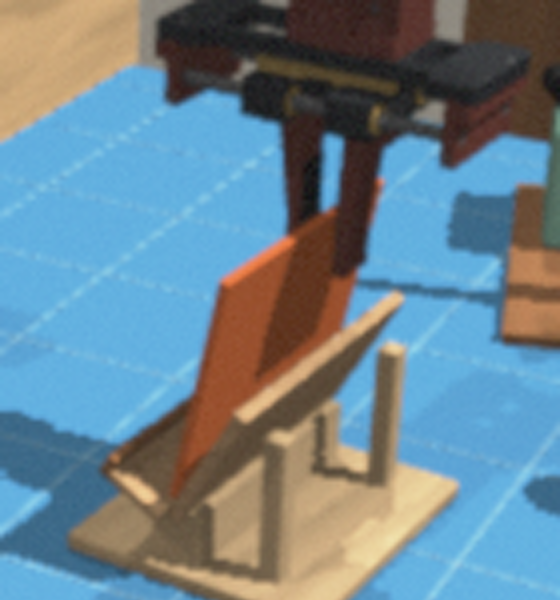

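Emit:
move_arm(
  increments=[196,0,-3,0,0,192,0,-6,0,0,189,0,-9,0,0,186,0,-12,0,0,183,0,-15,0,0,180,0,-18,0,0,177,0,-21,0,0,174,0,-24,0,0,174,0,-27,0,0,174,0,-30,0,0,174,0,-33,0,0,174,0,-33,0,0],
)

```text
t: 14.88
ee_pos: [496.3, -245.4, 144.4]
orientation: [2.31, 2.128, -0.005]
ft_force: [0.3, -0.1, 0.3]
width: 27.5
```

```bash
cat > look.py <<'E'
import sys
from mv import *
d,a=rel(st(-0.2,-31.5,144),SY)
import cv2
k=sys.argv[1]
for n in('side','top'): cv2.imwrite(f'pics/{n}{k}.png',ctrl.get_image(n)['frame'][:,:,::-1])
a=cv2.imread(f'pics/side{k}.png'); cv2.imwrite(f'pics/a{k}.png',cv2.resize(a[130:280,290:430],None,fx=4,fy=4,interpolation=cv2.INTER_CUBIC))
E
python3 look.py 8
```

```text
pos [ 496.3 -245.4  144.4] yaw_y -4.71 zax [-0.002 -0.003 -1.   ] w 27.5 F [ 0.3 -0.1  0.3] t 14.88 q [-0.48  0.43  1.84 -0.    0.87 -0.39]
-> d [ 0.6 53.1  0.3] turn 0.04 -179.96
```

View pics/a8.png

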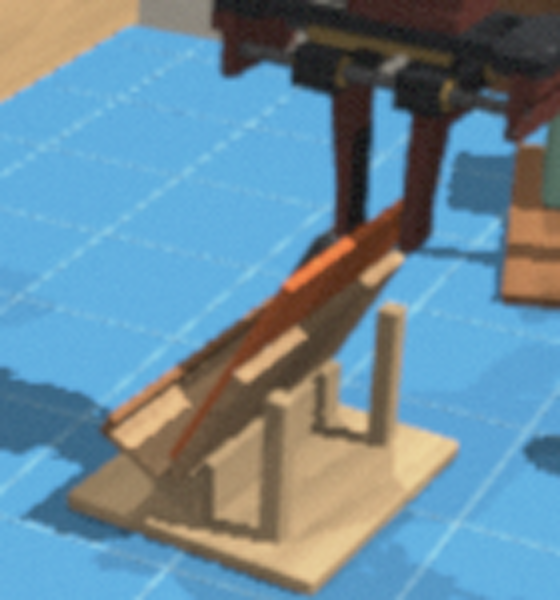

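```bash
cat > fin.py <<'E'
import sys
from ov import *
k=sys.argv[1]; 
def W(dx=0,dy=0,dz=0,th=0,org=(552.1,-217.8,47.7)):
    c,s=np.cos(th),np.sin(th); Q=np.array([[c,0,s],[0,1,0],[-s,0,c]])
    return lambda l: Rz(-.083)@(RB@(Q@(np.array(l,float)+[3,0,65])+[dx,dy,dz]))+org
overlay(f'pics/side{k}.png','side',W(),f'pics/f{k}.png',300,160,420,260,6,(-.9,-1.1))
overlay(f'pics/top{k}.png','top',W(),f'pics/g{k}.png',350,200,460,285,7)
E
python3 fin.py 8
```

```text
(no output)
```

View pics/f8.png

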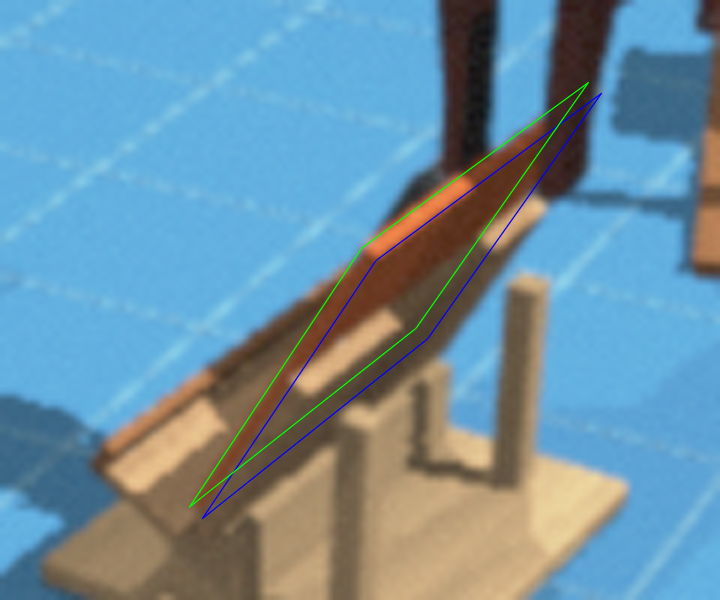

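View pics/g8.png

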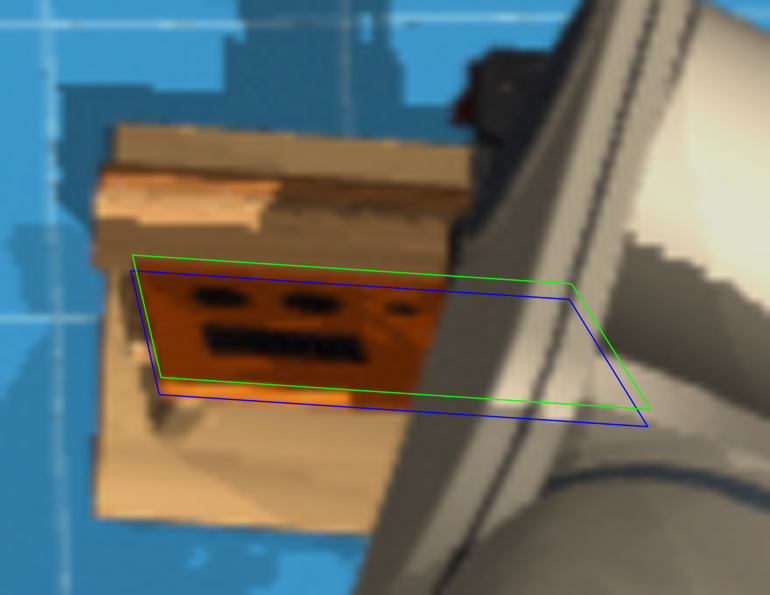

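Emit:
move_arm(
  increments=[170,0,0,0,0,165,0,0,-4,0,157,0,0,-12,0,157,0,0,-25,0,157,0,0,-45,0,157,0,0,-70,0,157,0,0,-100,0,157,0,0,-100,0],
)

```text
t: 15.98
ee_pos: [498.2, -246.0, 247.5]
orientation: [2.306, 2.124, -0.002]
ft_force: [-0.1, 0.5, -0.3]
width: 33.8
```

```bash
python3 look.py 9; python3 fin.py 9
```

```text
pos [ 498.2 -246.   247.5] yaw_y -4.71 zax [ 0.004 -0.006 -1.   ] w 33.8 F [-0.1  0.5 -0.3] t 15.97 q [-0.48  0.29  1.77 -0.    1.08 -0.39]
-> d [  1.6  50.7 103.7] turn 0.05 -179.95
```

View pics/f9.png

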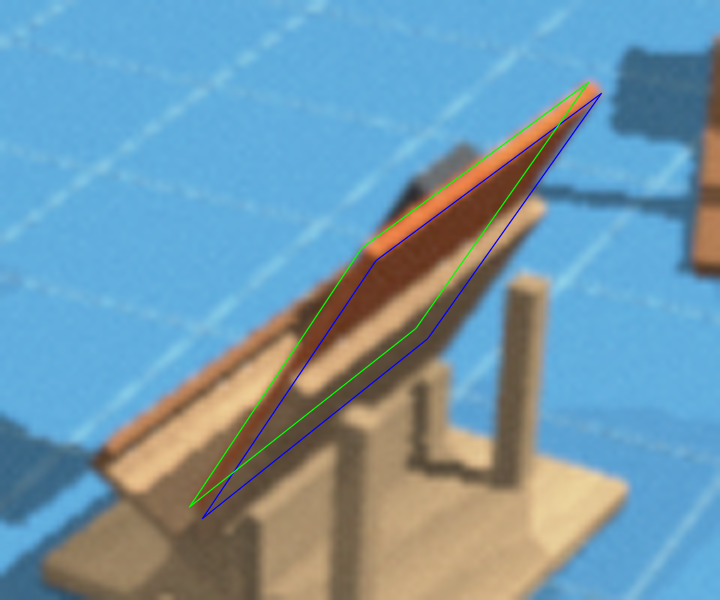

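View pics/g9.png

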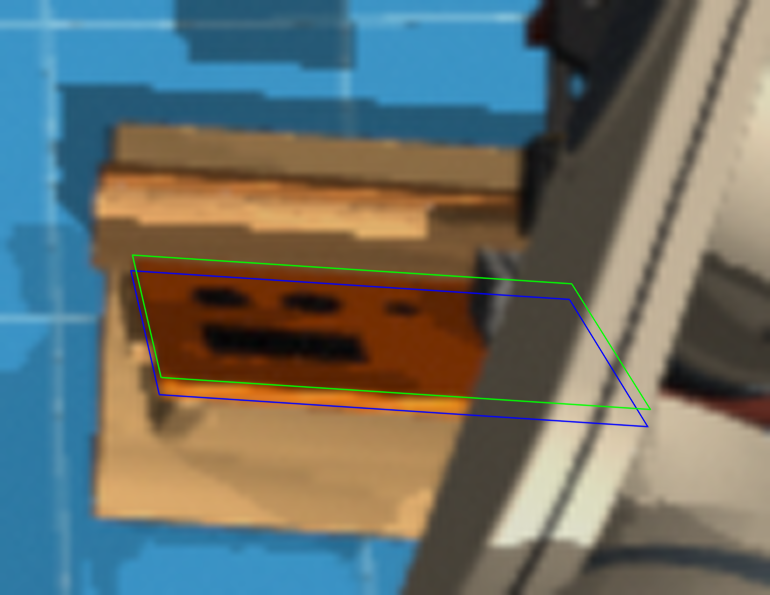

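```bash
python3 - <<'E'
from h import *
import cv2
C={}
for n,box in(('side',(310,280,360,330)),('top',(300,250,340,290))):
    im=cv2.imread(f'pics/{n}0.png'); x0,y0,x1,y1=box; hsv=cv2.cvtColor(im[y0:y1,x0:x1],cv2.COLOR_BGR2HSV)
    m=((hsv[...,0]>50)&(hsv[...,0]<80)&(hsv[...,1]>100)).astype(np.uint8)
    ys,xs=np.nonzero(m); print(n,len(xs),xs.min()+x0,xs.max()+x0,ys.min()+y0,ys.max()+y0,xs.mean()+x0,ys.mean()+y0); C[n]=(xs.mean()+x0,ys.mean()+y0)
    cv2.imwrite(f'pics/btn_{n}.png',cv2.resize(im[y0:y1,x0:x1],None,fx=10,fy=10,interpolation=cv2.INTER_CUBIC))
for z in(15,20,25,30,35): print(z,backz('side',C['side'][0]-.8,C['side'][1]-1,z).round(1),backz('top',*C['top'],z).round(1))
E
```

```text
side 254 323 343 294 309 333.0314960629921 301.40944881889766
top 179 311 325 260 274 318.0782122905028 267.0
15 [491.8 -10.5  15. ] [490.8  -9.3  15. ]
20 [488.8  -4.7  20. ] [490.2  -9.3  20. ]
25 [485.9   1.2  25. ] [489.7  -9.3  25. ]
30 [483.    7.1  30. ] [489.1  -9.2  30. ]
35 [480.  13.  35.] [488.6  -9.2  35. ]
```

View pics/btn_side.png

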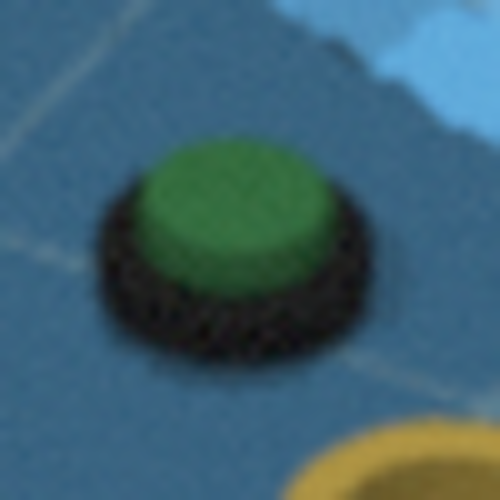

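```bash
python3 - <<'E'
from h import *
for z in(15,20,25,30): print(z,backz('side',333.2-.8,299.0-1,z).round(1))
from mv import *
rel([490,-9,247],SY); rel([490,-9,60],SY,True)
E
```

```text
15 [494.9 -17.2  15. ]
20 [491.9 -11.2  20. ]
25 [489.   -5.3  25. ]
30 [486.    0.6  30. ]
pos [ 496.6 -245.1  244.6] yaw_y -4.71 zax [-0.001 -0.003 -1.   ] w 34.0 F [-0.2 -0.6  0.2] t 16.07 q [-0.48  0.29  1.77 -0.    1.08 -0.39]
-> d [234.8 -26.   -3.1] turn 0.04 -179.96
-> d [235.4 -25.8 183.9] turn 0.04 -179.96
```

Emit:
move_arm(
  increments=[200,25,-3,0,0,255,60,-7,0,0,255,100,-11,0,0,255,140,-15,0,0,255,180,-20,20,0,255,215,-24,60,0,255,235,-26,100,0,255,235,-26,140,0,255,235,-26,175,0,255,235,-26,190,0,255,235,-26,190,0],
)

```text
t: 17.45
ee_pos: [488.8, -9.5, 52.9]
orientation: [-2.311, -2.128, 0.008]
ft_force: [0.0, -0.1, 0.4]
width: 0.6
```

```bash
python3 look.py 10; python3 fin.py 10; python3 - <<'E'
import cv2
a=cv2.imread('pics/side10.png'); cv2.imwrite('pics/c10.png',cv2.resize(a[130:370,260:460],None,fx=2.5,fy=2.5))
E
```

```text
pos [488.8  -9.5  52.9] yaw_y -4.72 zax [-0.004 -0.003 -1.   ] w 0.6 F [ 0.  -0.1  0.4] t 17.45 q [-0.04  0.51  2.02 -0.01  0.62  0.05]
-> d [-234.2   79.6  -90.6] turn 0.04 -179.96
```

View pics/c10.png

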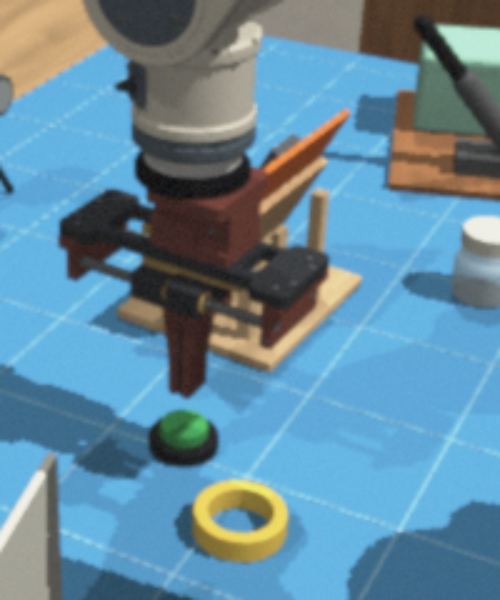

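View pics/g10.png

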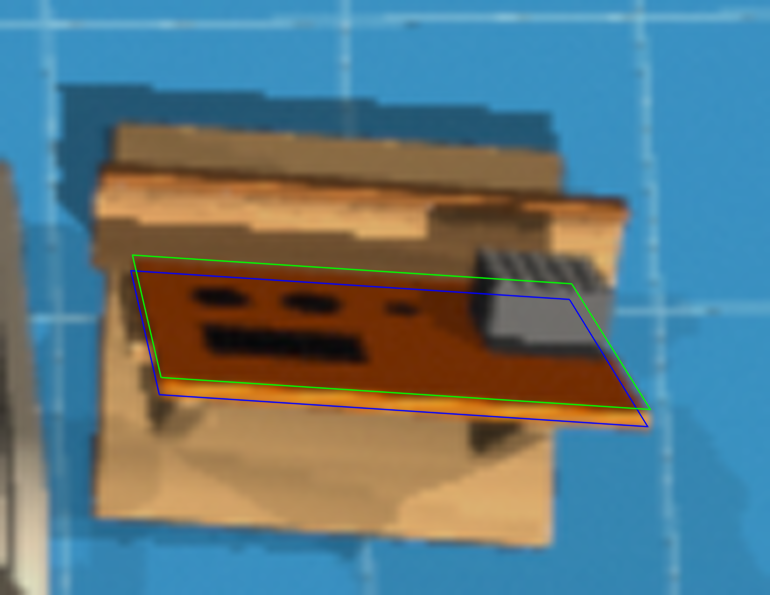

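Emit:
move_arm(
  increments=[255,0,1,10,0,255,0,1,20,0,255,0,1,26,0,255,0,1,29,0,255,0,1,31,0,255,0,1,31,0],
)

```text
t: 18.3
ee_pos: [491.3, -9.8, 23.4]
orientation: [2.309, 2.127, -0.004]
ft_force: [-0.1, 0.2, -0.4]
width: 0.3
```

Emit:
move_arm(
  increments=[255,0,0,1,0,255,0,0,2,0,255,0,0,3,0,255,0,0,4,0,255,0,0,4,0],
)

```text
t: 18.92
ee_pos: [491.5, -9.8, 19.5]
orientation: [2.309, 2.126, -0.003]
ft_force: [-0.0, 0.9, 2.4]
width: 0.5
```

Emit:
move_arm(
  increments=[255,0,0,1,0,255,0,0,2,0,255,0,0,3,0,255,0,0,4,0,255,0,0,4,0,255,0,0,4,0],
)

```text
t: 19.68
ee_pos: [491.5, -9.8, 16.2]
orientation: [2.309, 2.126, -0.003]
ft_force: [-3.6, 0.7, 14.6]
width: 0.1
```

Emit:
move_arm(
  increments=[255,0,0,1.5,0,255,0,0,1.5,0],
)

```text
t: 19.92
ee_pos: [491.5, -9.8, 16.0]
orientation: [2.309, 2.126, -0.003]
ft_force: [-4.9, 1.2, 24.2]
width: 0.4
```

```bash
python3 look.py 11; python3 fin.py 11; python3 - <<'E'
import cv2
a=cv2.imread('pics/side11.png'); cv2.imwrite('pics/c11.png',cv2.resize(a[230:370,260:420],None,fx=4,fy=4))
E
```

```text
pos [491.5  -9.8  16. ] yaw_y -4.72 zax [ 0.    -0.003 -1.   ] w 0.4 F [-4.9  1.2 24.2] t 19.93 q [-0.04  0.58  2.02 -0.01  0.54  0.05]
-> d [-234.3   77.4 -127.2] turn 0.03 -179.97
```

View pics/c11.png

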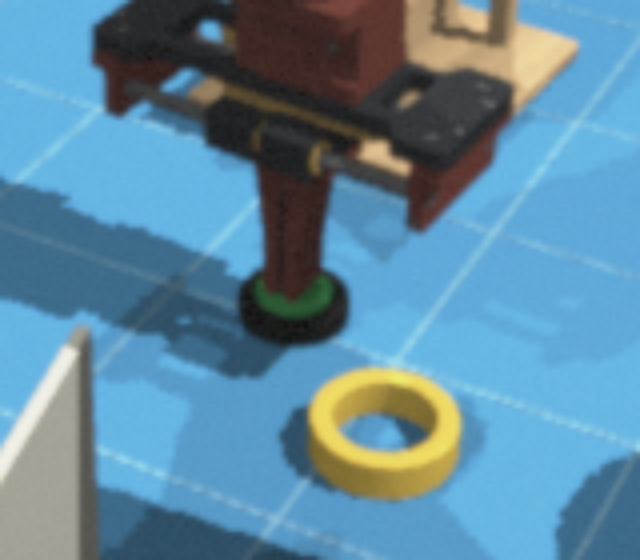

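The button is bottomed out: 24 N with no further travel, and its top is flush with the housing. Next I retreat upwards.

Emit:
move_arm(
  increments=[255,0,0,-5,0,255,0,0,-20,0,255,0,0,-50,0,255,0,0,-90,0,255,0,0,-120,0,255,0,0,-120,0,255,0,0,-120,0],
)

```text
t: 20.9
ee_pos: [491.0, -9.3, 135.6]
orientation: [2.309, 2.126, -0.004]
ft_force: [-1.3, -0.2, 0.3]
width: 0.5
```

```bash
python3 look.py 12; python3 fin.py 12
```

```text
pos [491.   -9.3 135.6] yaw_y -4.72 zax [-0.    -0.003 -1.   ] w 0.5 F [-1.3 -0.2  0.3] t 20.9 q [-0.04  0.36  1.98 -0.    0.8   0.04]
-> d [-234.3   77.9   -7.6] turn 0.04 -179.96
```

View pics/side12.png

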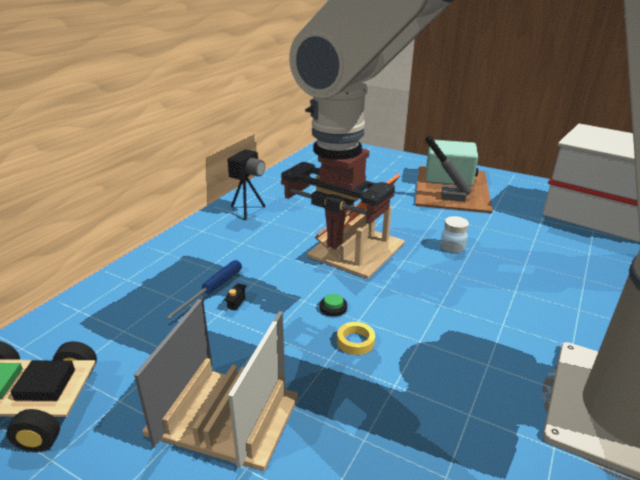

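View pics/g12.png

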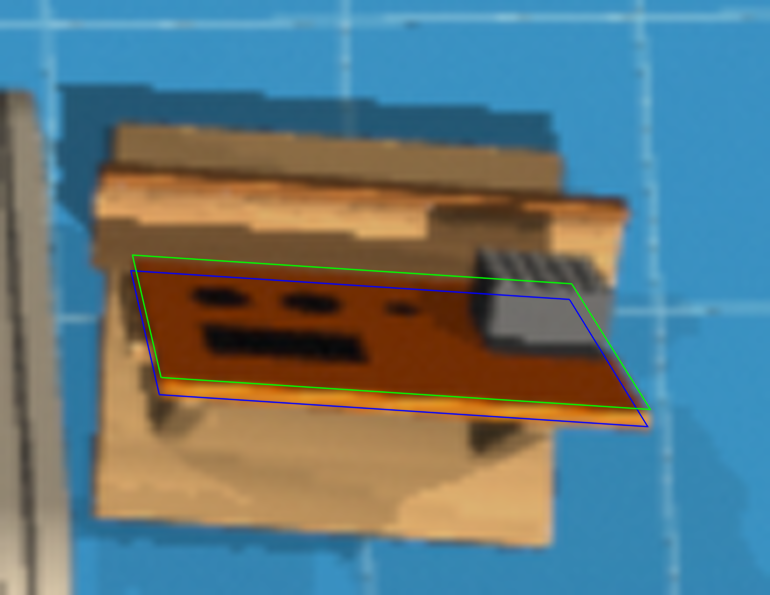

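Everything is in place and the button has sprung back up, so I am handing in the job.

```bash
python3 -c "
from workcell import ctrl
print(ctrl.close_job()); print(ctrl.get_obs()['t'])"
```

```text
the job is handed in; nothing more can be done
None
the job is handed in; nothing more can be done
```

The orange panel is on the photo stand with its block facing outward, the green button was pressed right down, and the job was handed in at about 21 s of the 53 s allowed. The hand-in reports no verdict.

**What I did:**
- **Pick-up:** I gripped the panel at its balance point and lifted it level out of the rack.
- **Placing:** I felt for the corner of the ledge by force and set the foot there. The tool cannot tilt, so I opened the fingers a little at a time and used them to ease the panel back onto the backstop, then let go.
- **Button:** I pressed it until it bottomed out, about 6 mm down, with 24 N and no further travel. Then I backed off to 136 mm above the table.

**Last checks:**
- **Panel:** In the pictures after release and after the press, its outline matches the expected resting position within about 1–2 px (roughly 2–4 mm). It did not move between those pictures.
- **Button:** In the last side picture it looks sprung back up.
- **Other things:** The other panels and loose things look unmoved. I judged this by eye.
- **Arm:** It is clear of everything, with about 1 N or less of force reading.

**Disagreement:** The panel seated about 2 mm closer to the robot and about 2 mm higher than the camera estimate. I put this down to camera calibration and went by the contact forces instead.

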